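Latch the empty cell-test cradle open

ROBOT

A 6-joint arm with a two-finger parallel gripper is mounted at the origin on the work surface. World frame = base frame: x ahead of the robot, y to its left, z up, the work surface at z = 0. Lengths are in m, angles in rad, forces in N, time in s.
With the tool pointing down it reaches from about 0.425 to 1.125 m from the base axis. Payload 14.9 kg.
Tool frame: the origin (TCP) lies at the very end of the fingers, on their centre line; the grasp point (between the pads) lies 19 mm behind it; z points along the fingers, y is the line along which they close (so a half turn about z gives the same grasp; the last joint's range is limited). The gripper opens to 91 mm and grips with 3 to 60 N. Pads are 32 mm wide; open, the fingers measure 118 mm over their backs; the gripper's body (76 mm by 178 mm) begins 60 mm behind the grasp point.
Start: joints at [1.167, 0.379, 1.734, -0, 1.028, -0.033], TCP at [0.254, 0.652, 0.214] pointing down, gripper open.
Joint ranges: [-2.77, 2.77], [-0.74, 2.19], [0, 2.66], [-1.06, 4.2], [0.31, 2.87], [-3.08, 3.08]. Speed limits (rad/s): [1.89, 1.89, 2.39, 3.14, 3.14, 3.14].

INTERFACE

Orientations are given as [roll, pitch, yaw] about the fixed x, y, z axes, in that order (R = Rz(yaw) Ry(pitch) Rx(roll)).
In Python, from workcell import env gives the robot as it stands.
- The arm moves only by the shell command python3 -m crank 'ROWS' [FORCE]. ROWS is JSON, one flat list of numbers, 7 for each row, row after row: the turn, a rotation vector about the tool's x, y, z each as a share of 180 degrees, from -1 to 1, then the shift along the tool's x, y, z each as a share of 0.2 m, from -1 to 1, then the gripper's target within -1 to 1 (fully open at 1, half-way at 0, shut at -1). A call has 1 to 8 rows; each row shifts and turns the commanded pose from where the row before left it, along the tool's axes as they then stand; what a row does not reach is not made up. A row lasts 1/8 s, in which the tool goes at most 62.5 mm and 10.7 degrees, less where a joint would pass 70% of its speed; a pose out of reach is approached as far as the arm can. A call with a number of a shift or a turn outside -1 to 1 is refused whole. A call with a gripper value outside its range is refused whole. The fingers move at their own pace and stop on an object; FORCE is the grip in N (left out, the last holds). Time passes only in rows, so rows that do not move let the fingers close. It gives the time, the measured TCP pose, the force, the opening and the grip force at its end, in the units of the state.
- env.read_state(): the state, without advancing time (a new reading comes with each control period).
- env.grab_frame(name): name is "scene" or "side" or "wrist"; returns a dict with "pixels" (400x640x3 uint8, blue, green, red), "intrinsics" (3x3 intrinsics, pixels), "world_from_camera" (4x4, takes a point from camera to world coordinates). Camera axes: x right, y down, z forward; pixel columns grow to the right and rows downward; lengths in m; the calibration is good to about 2 mm. A picture is of the moment at which its call begins. There is no depth.
- env.finish_job(): hands the job in; it is judged then, once.
Trained networks look in the newest picture that a camera, given by its name, has taken for a name from the list of things; names that differ only in an ending like _2 or _b are one class to them, and where a whole thing is asked for, a point or a joint stands for the part that bears it (a point fixed in the world has none). Each returns a list of dicts, best first, with "confidence" (0 to 1); they miss things now and then, are a little off and sometimes report something else, mostly with a low value. They report only what shows in the picture. A call takes as long as a camera call.
- env.cut_out(query, camera): "region" (400x640 bool, what is visible of it) and "rect" ([left, top, width, height] in pixels, round what is visible of it).
The state is a dict: "time": time; "q": joint angles; "qd": joint speeds; "effort": joint torques, N m; "position": TCP position; "tcp_rot": TCP orientation; "contact_force": force on the tool from outside, world axes, zero at the start; "ft_torque": the same for the moment, N m; "opening": finger opening in m; "gripper_force": force on a finger pad.
Only numpy, scipy, OpenCV 4.12 (cv2) and the standard library are available. Lean on these libraries where they do the work, as an engineer would, in place of code of your own. Each camera call takes 0.05 s, during which the arm holds its last target. There are 200 camera calls.

TASK

Get the empty cell-test cradle (the one without a cell in it) ready for loading: with your fingertips push the red face of its sprung slide right back to the end stop, then let it go so that it springs back and latches on its stop pin at mid travel. Only push, never grip the slide's tab. Leave the cradle with the blue cell under test and the loose things around them alone, and finish with the hand clear.

Things in the scene. Friction and masses are not known exactly. Their poses are not given: they have to be found in the camera images.
- empty_cradle: fixed grey cell-test cradle with NO cell in it. Plate 270 x 80 mm (own x -140 to +130), 12 mm thick; origin under it on the bench. Own +x is the push direction, away from the robot. Along x: voltmeter -136 to -114 (30 mm high), fixed contact block -107 to -91 (40 high), white trough walls -89 to -33 (22 high), the slide, aluminium bridge +62 to +82 (52 wide, 58 high)
- empty_slide (a joint): travel of the empty cradle's sprung slide along the cradle's +x, m: 0 sprung forward (start), 0.030 latched by the stop pin, 0.055 at the rear end stop. Spring force 3 N at 0, 8 N at 0.055. A tooth on its bar lifts the stop pin (1 to 2 N more) and is past it at 0.045 or before; let go beyond that, the slide springs back and stops on the pin at 0.030. Let go too early it returns to 0
- empty_push (a point): centre of the upright flat red face to push on the empty cradle's slide; moves with it. The face looks to the cradle's -x, is 50 mm wide, z 40 to 74 mm above the bench (this point z 57 mm; 30 mm behind the cradle's origin along x at joint 0). The grey slide front below it (40 mm wide, z 14 to 40 mm) is flush with it; the gap ahead of it is 61 mm at joint 0
- empty_tab_shell: black shell backing the red face of the empty cradle's slide: 60 mm wide (5 mm beyond the red face each side), from 8 to 16 mm behind the red front, z 40 to 74 mm. Its origin is the cradle's origin at joint 0 and moves with the slide. Fingers touch it only if they grip or pull the tab
- empty_pin_top (a point): top of the brass head (18 mm diameter) of the empty cradle's stop pin, on the bridge 72 mm ahead of the cradle's origin; z 82 mm when down, up to 98 mm when lifted by the tooth; works by itself
- busy_cradle: the second, identical fixed cradle, with a blue cell lying in its trough; same sizes, origin and axes. Leave alone
- busy_slide (a joint): the same joint on the busy cradle, about 0.004 as the slide clamps the cell. Leave alone
- test_cell: blue cell under test, 65 mm long, 18.4 mm diameter, lying along the busy cradle's x between its contacts; origin on the underside at mid length. Leave alone
- cell_green: loose green cell standing upright on the bench, 18.4 mm diameter, 65 mm tall, 47 g; origin at the centre of its underside. Bystander
- cell_orange: loose orange cell, the same as the green one, also standing upright; origin at the centre of its underside. Bystander
- tape: loose black roll of tape lying flat, 90 mm outer and 56 mm inner diameter, 19 mm tall; origin at the centre of its underside. Bystander
- multimeter: loose yellow meter lying face up, 140 x 75 mm, 42 mm tall, x along its length; origin at the centre of its underside. Bystander

How it is judged:
On the way, in this order (a step that is already met when the one before it is completed fails the run):
1. the empty cradle's slide is pushed back to its end stop by the fingers (value of joint empty_slide above 0.051 m and contact force between the fingers and empty_slide above 1 N), for 0.1 s.
2. the slide has sprung back and rests latched at mid travel, with nothing touching it (value of joint empty_slide between 0.026 and 0.034 m and velocity of joint empty_slide between -0.005 and 0.005 m/s and contact force between the fingers and empty_slide below 0.1 N), for 0.2 s.
At the end, for the whole second after the job is handed in: The empty cradle's slide rests latched between 26 and 34 mm of travel (nominal 30 mm); the busy cradle's slide still clamps its cell (travel 1 to 8 mm, cell within 6 mm of its place); each bystander is within 20 mm of its start and upright within 0.3 rad (value of joint empty_slide between 0.026 and 0.034 m and velocity of joint empty_slide between -0.005 and 0.005 m/s and value of joint busy_slide between 0.001 and 0.008 m and distance of test_cell from where it was at the start of the episode below 0.006 m and not (distance of cell_green from where it was at the start of the episode above 0.02 m or angle between cell_green's own z axis and vertical above 0.3 rad) and not (distance of cell_orange from where it was at the start of the episode above 0.02 m or angle between cell_orange's own z axis and vertical above 0.3 rad) and not (distance of tape from where it was at the start of the episode above 0.02 m or angle between tape's own z axis and vertical above 0.3 rad) and not (distance of multimeter from where it was at the start of the episode above 0.02 m or angle between multimeter's own z axis and vertical above 0.3 rad)); the robot touches nothing.
It fails at once if the slide's tab is gripped or pulled: the black shell behind and beside the red face pressed by the fingers (contact force between the fingers and empty_tab_shell above 2 N).
It fails at once if the busy cradle's slide or cell is disturbed (value of joint busy_slide above 0.01 m or distance of test_cell from where it was at the start of the episode above 0.01 m).
It fails at once if a loose bystander is moved more than 20 mm, tipped or lifted ((distance of cell_green from where it was at the start of the episode above 0.02 m or angle between cell_green's own z axis and vertical above 0.3 rad) or (distance of cell_orange from where it was at the start of the episode above 0.02 m or angle between cell_orange's own z axis and vertical above 0.3 rad) or (distance of tape from where it was at the start of the episode above 0.02 m or angle between tape's own z axis and vertical above 0.3 rad) or (distance of multimeter from where it was at the start of the episode above 0.02 m or angle between multimeter's own z axis and vertical above 0.3 rad)).
It also fails if it takes over 38 s, if anything falls off the work surface, if the arm or the gripper's body presses on something with over 40 N, if the wrist force passes 120 N, or if a joint passes its speed limit or range.

## Working session

There is one attempt and no reset: what is moved stays moved. The work goes in short steps, Python scripts to look and compute and a shell command to move; the robot and the scene stay as the last step left them, time stands still between calls to the robot, and variables do not carry over. Pictures are saved under pics/ and viewed, at most 10 in all, crops included, and the job is handed in when it is done.

```bash
mkdir -p pics; ls; python3 - <<'E'
from workcell import env
import cv2
s=env.read_state();print(s['time'],s['position'],s['tcp_rot'])
for c in('scene','side'):
    f=env.grab_frame(c);cv2.imwrite(f'pics/{c}0.png',f['pixels'])
    print(c,f['intrinsics'],f['world_from_camera'])
    for q in('empty_cradle','empty_push','empty_tab_shell','empty_pin_top','busy_cradle','test_cell','cell_green','cell_orange','tape','multimeter'):
        for r in env.cut_out(q,c)[:2]: print(q,round(r['confidence'],2),r['rect'])
E
```

```text
pics
0.0 [0.25352734 0.65205314 0.21330646] [-3.14049334e+00 -7.86352912e-06  2.77077821e+00]
scene [[368.9458546    0.         318.43225457]
 [  0.         368.9458546  199.67172101]
 [  0.           0.           1.        ]] [[ 0.08817002  0.59399468 -0.79962264  1.41231544]
 [ 0.99608645 -0.04762     0.0744588   0.04339913]
 [ 0.0061501  -0.80305831 -0.59586871  0.6421797 ]
 [ 0.          0.          0.          1.        ]]
empty_cradle 0.69 [313.6, 178.3, 36.9, 68.6]
empty_cradle 0.25 [320.0, 185.1, 26.0, 11.4]
empty_push 0.91 [322.5, 182.7, 20.5, 44.7]
empty_tab_shell 0.69 [320.9, 188.4, 21.9, 10.3]
empty_tab_shell 0.48 [266.3, 197.8, 10.5, 23.3]
empty_pin_top 0.51 [334.1, 201.4, 5.2, 10.1]
busy_cradle 0.94 [191.7, 176.9, 35.3, 67.0]
busy_cradle 0.4 [321.8, 183.8, 22.6, 43.5]
cell_orange 0.71 [397.3, 169.0, 35.0, 31.7]
tape 0.7 [248.3, 245.9, 39.4, 34.6]
multimeter 0.9 [398.3, 168.3, 33.7, 36.3]
side [[375.09441671   0.         312.97243842]
 [  0.         375.09441671 199.38332031]
 [  0.           0.           1.        ]] [[ 0.97275593 -0.14605188  0.18004097  0.5096571 ]
 [
[... 188 characters left out ...]
.1, 53.3]
empty_push 0.57 [273.3, 185.6, 54.7, 33.7]
empty_push 0.45 [314.0, 185.1, 8.7, 4.0]
empty_tab_shell 0.74 [274.6, 186.3, 51.4, 28.4]
empty_tab_shell 0.54 [303.6, 238.8, 9.4, 27.7]
empty_pin_top 0.47 [313.7, 184.9, 8.6, 5.8]
empty_pin_top 0.27 [275.1, 184.8, 53.0, 33.6]
busy_cradle 0.71 [225.8, 293.5, 162.8, 100.4]
busy_cradle 0.54 [230.5, 184.8, 113.6, 46.5]
test_cell 0.58 [260.6, 333.7, 38.3, 23.1]
test_cell 0.17 [223.4, 294.1, 163.4, 96.6]
cell_green 0.7 [260.6, 241.9, 10.7, 25.0]
cell_orange 0.61 [302.3, 239.5, 10.2, 27.3]
tape 0.55 [370.6, 229.6, 39.1, 38.1]
tape 0.47 [272.6, 190.6, 51.5, 27.1]
multimeter 0.67 [215.7, 150.9, 51.6, 28.1]
multimeter 0.56 [261.3, 333.6, 35.5, 23.3]
```

```bash
python3 - <<'E'
import cv2
a=cv2.imread('pics/scene0.png')[140:300,170:450];cv2.imwrite('pics/sc.png',cv2.resize(a,None,fx=2.85,fy=2.85,interpolation=2))
a=cv2.imread('pics/side0.png')[140:400,180:440];cv2.imwrite('pics/si.png',cv2.resize(a,None,fx=2.3,fy=2.3,interpolation=2))
E
```

```text
(no output)
```

View pics/sc.png

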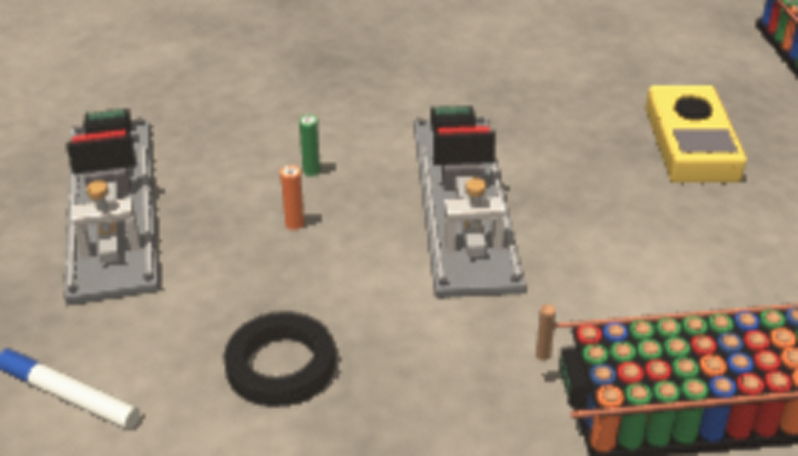

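View pics/si.png

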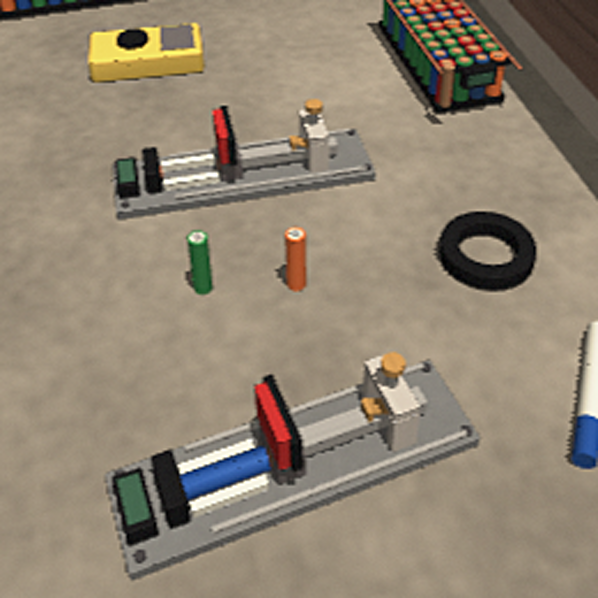

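The scene view shows the empty cradle at right (crop 415–525, 105–292) and the side view shows it at the back. The cell-bearing cradle is at left and near, with the green and orange cells between them. I'll fit the pose from these features.

```bash
cat > fit.py <<'E'
from workcell import env
import numpy as np
from scipy.optimize import least_squares
def proj(f,P):
    T=np.linalg.inv(f['world_from_camera']);p=(T[:3,:3]@np.asarray(P).T).T+T[:3,3]
    q=p@np.array(f['intrinsics']).T;return q[:,:2]/q[:,2:]
def ray(f,px,z):
    T=np.array(f['world_from_camera']);d=T[:3,:3]@np.linalg.solve(f['intrinsics'],[px[0],px[1],1]);o=T[:3,3]
    return o+d*(z-o[2])/d[2]
def world(p,L):
    c,s=np.cos(p[2]),np.sin(p[2]);L=np.asarray(L)/1e3
    return np.c_[p[0]+c*L[:,0]-s*L[:,1],p[1]+s*L[:,0]+c*L[:,1],L[:,2]]
def fit(obs,p0=(.65,.15,0)):  # obs: list of (frame, local mm, px)
    def r(p): return np.concatenate([(proj(f,world(p,L))-px).ravel() for f,L,px in obs])
    s=least_squares(r,p0,loss='soft_l1');return s.x,r(s.x).reshape(-1,2)
E
python3 - <<'E'
from fit import *
S=env.grab_frame('scene');D=env.grab_frame('side')
sc=np.array([[525,287],[438,289],[475,184],[437,127],[491,127]])/2.857+[170,140]
Ls=[[130,40,12],[130,-40,12],[72,0,82],[-30,-25,74],[-30,25,74]]
si=np.array([[118,208],[374,174],[355,130],[314,104],[213,110],[222,163]])/2.3+[180,140]
Ld=[[-140,-40,12],[130,-40,12],[130,40,12],[72,0,82],[-30,25,74],[-30,-25,40]]
for o in([(S,Ls,sc)],[(D,Ld,si)],[(S,Ls,sc),(D,Ld,si)]):
    p,r=fit(o);print(p.round(4));print(r.round(1).tolist())
print(world(p,[[-30,0,57],[-100,0,0]]).round(3))
for n in('cell_green','cell_orange','tape','multimeter'):
    for c,f in(('side',D),):
        for k in env.cut_out(n,c)[:1]:
            l,t,w,h=k['rect'];print(n,ray(f,(l+w/2,t+h-2),0).round(3))
E
```

```text
[ 0.6123  0.1583 -0.0168]
[[0.4, -0.3], [-1.1, 0.4], [0.4, 0.1], [0.4, 0.1], [-0.4, -0.5]]
[ 0.6098  0.1608 -0.0334]
[[-1.4, 0.6], [1.1, -0.3], [1.2, -0.4], [0.1, -0.2], [-0.2, -0.7], [-0.6, 0.3]]
[ 0.6105  0.1596 -0.0257]
[[0.3, -0.7], [-1.1, -0.2], [0.5, -0.4], [0.8, -0.3], [0.1, -0.9], [-1.0, 1.2], [1.5, -0.3], [1.3, -0.4], [0.4, -0.0], [0.1, -0.4], [-0.1, 0.6]]
[[0.58  0.16  0.057]
 [0.51  0.162 0.   ]]
cell_green [0.533 0.014 0.   ]
cell_orange [ 0.62  -0.011  0.   ]
tape [ 0.792 -0.056  0.   ]
multimeter [0.521 0.391 0.   ]
```

The fit gives the empty cradle at (0.6105, 0.1596) with yaw -0.026 and the red face at (0.580, 0.160). The pieces agree to about 4 mm. I'll go above the gap with the fingers shut.

```bash
python3 -m crank '[0,0,-0.055,0,0,0,-1, 0,0,-0.055,0,0,0,-1, 0,0,0,-0.154,-0.24,0,-1, 0,0,0,-0.154,-0.24,0,-1, 0,0,0,-0.154,-0.24,0,-1, 0,0,0,-0.154,-0.24,0,-1, 0,0,0,-0.154,-0.24,0,-1, 0,0,0,-0.154,-0.24,0,-1]' 20
python3 -m crank '[0,0,0,-0.154,-0.24,0,-1, 0,0,0,-0.154,-0.24,0,-1, 0,0,0,-0.154,-0.24,0,-1, 0,0,0,-0.154,-0.24,0,-1, 0,0,0,0,0,0,-1, 0,0,0,0,0,0,-1]'
python3 - <<'E'
from fit import *
import cv2
s=env.read_state();print(s['time'],s['position'],s['tcp_rot'],s['contact_force'])
W=env.grab_frame('wrist');cv2.imwrite('pics/w1.png',W['pixels'])
p=(.6105,.1596,-.0257)
print(proj(W,world(p,[[-30,-25,74],[-30,25,74],[-91,0,40],[-140,40,12],[-140,-40,12],[72,0,82]])).round())
E
```

```text
time: 2.4
position: [0.4319, 0.3583, 0.2142]
tcp_rot: [3.141, 0.0, 3.116]
contact_force: [0.6, -0.4, 0.0]
opening: 0.014
gripper_force: 0.0
time: 3.15
position: [0.5493, 0.1649, 0.2139]
tcp_rot: [3.142, -0.0, 3.116]
contact_force: [0.1, 0.9, -0.0]
opening: 0.0004
gripper_force: 0.0
3.15 [0.54925042 0.16488551 0.21386121] [ 3.14155239e+00 -2.80223766e-04  3.11571385e+00] [ 0.08860038  0.87014419 -0.01236789]
[[289. 215.]
 [337. 215.]
 [313. 152.]
 [349. 105.]
 [278. 105.]
 [314. 304.]]
```

View pics/w1.png

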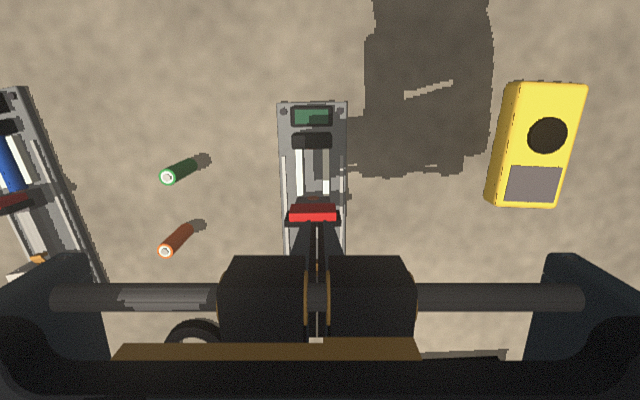

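The wrist view shows the plate's front corners at about (278,102) and (348,101), against a prediction of row 105, and the red face at (288–340, 205–222). The lateral match is good. I'll zoom in to refine x.

```bash
python3 - <<'E'
import cv2
a=cv2.imread('pics/w1.png')[95:235,260:370];cv2.imwrite('pics/w1c.png',cv2.resize(a,None,fx=4,fy=4,interpolation=2))
E
```

```text
(no output)
```

View pics/w1c.png

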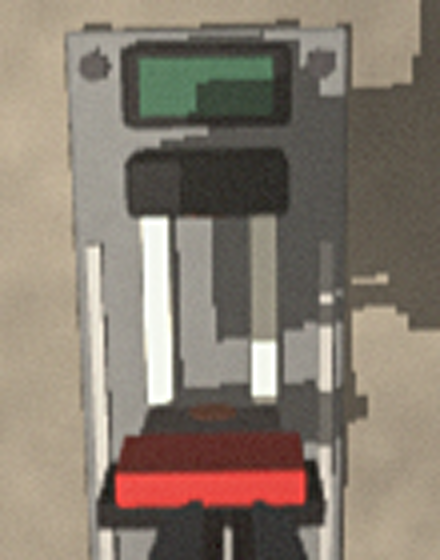

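The red face's top edge is at (289–336, 213), about 2 mm nearer than fitted, so the face is at x≈0.578. I'll centre and descend into the gap.

```bash
python3 -m crank '[0,0,0,0.01,-0.02,0,-1, 0,0,0,0,0,0.2,-1, 0,0,0,0,0,0.2,-1, 0,0,0,0,0,0.2,-1, 0,0,0,0,0,0.15,-1, 0,0,0,0,0,0.08,-1, 0,0,0,0,0,0,-1, 0,0,0,0,0,0,-1]'
python3 - <<'E'
from workcell import env
import cv2
f=env.grab_frame('side');cv2.imwrite('pics/s2.png',cv2.resize(f['pixels'][120:260,210:380],None,fx=4,fy=4,interpolation=2))
E
```

```text
time: 4.2
position: [0.548, 0.1612, 0.049]
tcp_rot: [3.141, 0.001, 3.117]
contact_force: [-0.9, -0.4, 0.2]
opening: 0.0004
gripper_force: 0.0
```

View pics/s2.png

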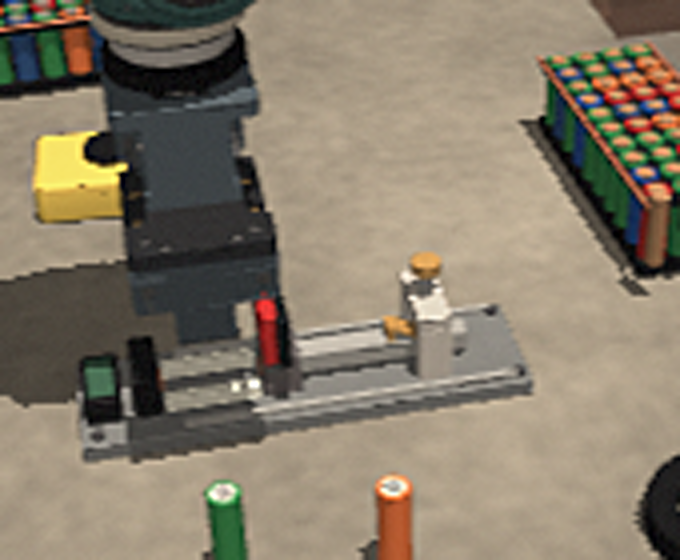

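The fingers hang in the gap (crop 180–240, 305–340), just ahead of the red face (crop x≈258). I'll push along tool -x.

```bash
python3 -m crank '[0,0,0,-0.05,0,0,-1, 0,0,0,-0.05,0,0,-1, 0,0,0,-0.05,0,0,-1, 0,0,0,-0.05,0,0,-1, 0,0,0,-0.05,0,0,-1, 0,0,0,0,0,0,-1]'
python3 -m crank '[0,0,0,-0.05,0,0,-1, 0,0,0,-0.02,0,0,-1, 0,0,0,0,0,0,-1]'
python3 -m crank '[0,0,0,-0.015,0,0,-1, 0,0,0,0,0,0,-1, 0,0,0,0,0,0,-1]'
```

```text
time: 5.0
position: [0.5977, 0.1597, 0.0479]
tcp_rot: [3.142, -0.001, 3.116]
contact_force: [-6.7, 2.5, 5.2]
opening: 0.0002
gripper_force: 3.0
time: 5.38
position: [0.6111, 0.1593, 0.0477]
tcp_rot: [-3.142, -0.002, 3.116]
contact_force: [-7.9, 3.5, 2.7]
opening: 0.0005
gripper_force: 3.5
time: 5.75
position: [0.6138, 0.1593, 0.0477]
tcp_rot: [-3.142, -0.002, 3.116]
contact_force: [-8.3, 3.5, 2.6]
opening: 0.0003
gripper_force: 3.6
```

```bash
python3 -m crank '[0,0,0,-0.015,0,0,-1, 0,0,0,0,0,0,-1]'
python3 -m crank '[0,0,0,-0.015,0,0,-1, 0,0,0,0,0,0,-1]'
python3 -m crank '[0,0,0,-0.015,0,0,-1, 0,0,0,0,0,0,-1]'
```

```text
time: 6.0
position: [0.6154, 0.1592, 0.0477]
tcp_rot: [-3.141, -0.005, 3.116]
contact_force: [-18.9, 4.6, 11.4]
opening: 0.0004
gripper_force: 8.9
time: 6.25
position: [0.6157, 0.1592, 0.0477]
tcp_rot: [-3.14, -0.011, 3.116]
contact_force: [-37.9, 4.5, 31.7]
opening: 0.0004
gripper_force: 19.2
time: 6.5
position: [0.616, 0.1591, 0.0475]
tcp_rot: [-3.14, -0.017, 3.116]
contact_force: [-57.3, 6.9, 48.2]
opening: 0.0005
gripper_force: 28.9
```

The force jumped while the position saturated, so the end stop is reached. Now I'll back off.

```bash
python3 -m crank '[0,0,0,0.04,0,0,-1, 0,0,0,0.05,0,0,-1, 0,0,0,0.06,0,0,-1, 0,0,0,0.07,0,0,-1, 0,0,0,0.08,0,0,-1, 0,0,0,0,0,0,-1, 0,0,0,0,0,0,-1]'
python3 - <<'E'
from workcell import env
import cv2
f=env.grab_frame('side');cv2.imwrite('pics/s3.png',cv2.resize(f['pixels'][120:260,210:380],None,fx=4,fy=4,interpolation=2))
E
```

```text
time: 7.38
position: [0.564, 0.1606, 0.0483]
tcp_rot: [3.141, 0.001, 3.116]
contact_force: [-0.4, 0.5, 0.3]
opening: 0.0004
gripper_force: 0.0
```

View pics/s3.png

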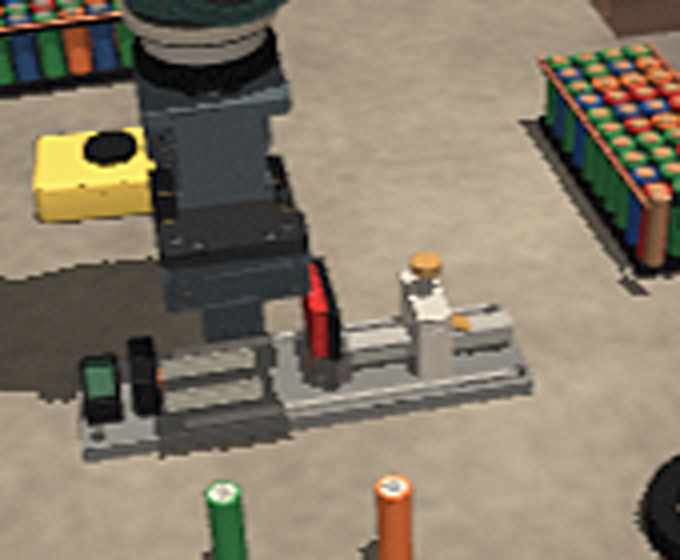

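The slide rests about 30 mm back: the red face moved from crop x 258 to 305, the tooth is past the bridge and the pin is down. The fingers are clear, so I'll raise the hand.

```bash
python3 -m crank '[0,0,0,0.02,0,-0.1,-1, 0,0,0,0,0,-0.2,-1, 0,0,0,0,0,-0.25,-1, 0,0,0,0,0,-0.2,-1, 0,0,0,0,0,0,-1, 0,0,0,0,0,0,-1, 0,0,0,0,0,0,-1]'
python3 - <<'E'
from workcell import env
import cv2
f=env.grab_frame('side');cv2.imwrite('pics/s4.png',cv2.resize(f['pixels'][120:400,180:440],None,fx=2.1,fy=2.1,interpolation=2))
E
```

```text
time: 8.3
position: [0.5588, 0.1604, 0.1965]
tcp_rot: [-3.141, -0.002, 3.116]
contact_force: [-0.5, 0.3, -0.4]
opening: 0.0007
gripper_force: 0.0
```

View pics/s4.png

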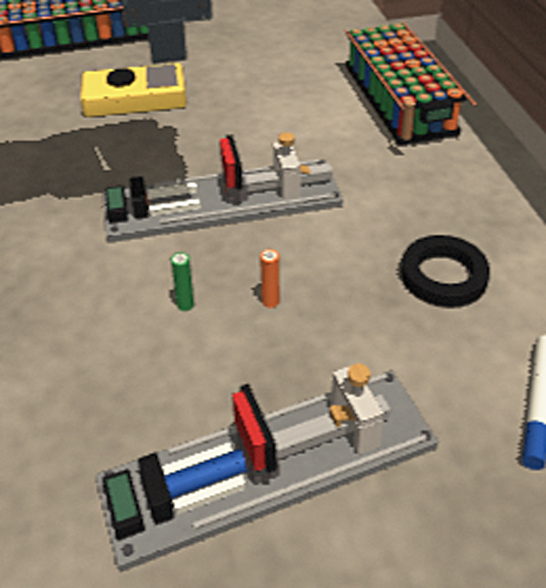

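The slide is latched at mid travel (red face at crop 230,160, tooth behind the bridge). Everything else is undisturbed and the hand is clear.

```bash
python3 -c "
from workcell import env
print(env.finish_job())"
```

```text
the job is handed in; nothing more can be done
None
```

The empty cradle's slide was pushed to its end stop, let go, and looks latched at mid travel (about 30 mm, judged from the side camera); the hand is clear, nothing else appears to have moved, and the job is handed in, though no verdict came back.

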